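# Set zero and full scale on the spectrophotometer

### The job

Calibrate the spectrophotometer on its blank: with the sample lid still standing open, press the down-arrow key (beside the round one, its arrow towards the front edge of the instrument) for the dark zero; then shut the lid fully and, with it shut, press the up-arrow key for full scale, and after that the round mode key to change the display to absorbance. Press the keys one at a time, each all the way down and held for a moment, then let go. Leave the wide print key alone, and do not shift the bottle, the tip rack or the cell box.

Things in the scene. Friction and masses are not known exactly. Their poses are not given: they have to be found in the camera images.
- photometer: Off-white spectrophotometer, fixed, 300 mm deep, 400 wide, 160 high. Origin: centre of its underside, on the bench; x from its front (robot's side) to its back, y to the left seen from the robot, z up; mm in this frame below. Front left: key panel sloping up and away from the robot at 15 deg (0.262 rad); front right: lidded sample well; rear deck 160 high, with a 20 high knob.
- key_mode_top (a point): Round key, 26 mm across: first (leftmost, +y end) of the single row of four off-white keys. Point: centre of its top, at (-102, 165, 81) mm when up. All keys stand 8 mm proud of the panel, 44 to 47 mm apart between centres. The z axis of this and the other key points is the panel's outward normal (up, tilted 15 degrees towards the robot): push along -z.
- key_down_top (a point): Square key, 26 mm, with a moulded arrow pointing to the robot (down): second from the left. Point: centre of its top face, at (-102, 121, 81) mm when up.
- key_up_top (a point): Square key, 26 mm, with a moulded arrow pointing away from the robot (up): third from the left. Point: centre of its top face, at (-102, 77, 81) mm when up.
- key_print_top (a point): Wide print key, 36 by 26 mm, no mark: last of the row, nearest the lid. Not to be pressed. Point: centre of its top face, at (-102, 30, 81) mm when up.
- key_mode (a joint): Travel of the mode key in m: 0 up, 0.005 fully down (stop). Every key has a spring that takes about 1.2 N to start and 4 N fully down and lifts it again.
- key_down (a joint): Travel of the down-arrow key in m, 0 up, 0.005 fully down.
- key_up (a joint): Travel of the up-arrow key in m, 0 up, 0.005 fully down.
- key_print (a joint): Travel of the print key in m, 0 up, 0.005 fully down.
- lid (a joint): Angle of the lid in rad: 0 shut (flat on the well), grows as it opens, starts between 1.05 and 1.3, stop at 1.4. The hinge is stiff: the lid stays where it is left, and 1 to 2 N at its free edge pushes it down.
- lid_hinge (a point): Middle of the lid's hinge line, at (50, -120, 147) mm; the line runs along the instrument's y and lies in the lid's outer face. Open at angle a, a point of that face at distance d from the hinge is at (50 - d cos a, -120, 147 + d sin a). Below the lid's front a thin pull rod sticks 57 mm out of the instrument's front face, at height 65.
- lid_edge (a point): Middle of the free edge of the lid's outer face, 155 mm from the hinge. The lid is an off-white slab 155 mm long, 140 mm wide, 22 mm thick, black inside; beyond this edge a finger lip 60 mm wide sticks out 12 mm, 10 mm thick, flush with the outer face. Shut, the outer face is level at height 147.
- wash_bottle: Bystander: white squeeze bottle with red cap and bent spout, 68 mm across, 208 mm high, standing loose on the bench beside the instrument (on either side). Origin: centre of its underside, z up.
- tip_rack: Bystander: teal box of white pipette tips, 122 by 85 by 67 mm, loose on the bench beside the instrument (on either side). Origin: centre of its underside, long side along x.
- cell_box: Bystander: flat white and grey cell box, 62 by 122 by 34 mm, lying loose on the left of the instrument's rear deck. Origin: centre of its underside, long side along y.

How it is judged:
On the way, in this order (a step that is already met when the one before it is completed fails the run):
1. with the lid still standing open, the down-arrow key is pressed down alone (value of joint key_down above 0.0035 m and value of joint lid above 0.8 rad and value of joint each of key_mode, key_up, key_print below 0.002 m), for 0.1 s.
2. the lid is fully shut, no key down (value of joint lid below 0.04 rad and value of joint each of key_down, key_mode, key_up, key_print below 0.002 m), for 0.2 s.
3. with the lid shut, the up-arrow key is pressed down alone (value of joint key_up above 0.0035 m and value of joint lid below 0.04 rad and value of joint each of key_mode, key_down, key_print below 0.002 m), for 0.1 s.
4. with the lid shut, the round mode key is pressed down alone (value of joint key_mode above 0.0035 m and value of joint lid below 0.04 rad and value of joint each of key_up, key_down, key_print below 0.002 m), for 0.1 s.
At the end, for the whole second after the job is handed in: The lid is fully shut (within 0.04 rad), all four keys are up again (within 1 mm), and the bottle stands upright and bottle, tip rack and cell box are within 30 mm of where they were (value of joint lid below 0.04 rad and value of joint each of key_mode, key_down, key_up, key_print below 0.001 m and distance of each of wash_bottle, tip_rack, cell_box from where it was at the start of the episode below 0.03 m and angle between wash_bottle's own z axis and vertical below 0.2 rad); the robot touches nothing.
It fails at once if the print key is pressed (over 2.5 mm) (value of joint key_print above 0.0025 m).
It fails at once if the down-arrow key is pressed (over 2.5 mm) with the lid no longer standing open (below 0.8 rad) (value of joint key_down above 0.0025 m and value of joint lid below 0.8 rad).
It fails at once if the up-arrow key or the mode key is pressed (over 2.5 mm) with the lid not shut (over 0.06 rad) (value of joint lid above 0.06 rad and value of joint any of key_up, key_mode above 0.0025 m).
It fails at once if two keys are down together (both over 2.5 mm) ((value of joint key_down above 0.0025 m and value of joint any of key_up, key_mode above 0.0025 m) or value of joint each of key_up, key_mode above 0.0025 m).
It fails at once if a bystander is shifted by more than 30 mm or the bottle is tipped (distance of any of wash_bottle, tip_rack, cell_box from where it was at the start of the episode above 0.03 m or angle between wash_bottle's own z axis and vertical above 0.2 rad).
It also fails if it takes over 70 s, if anything falls off the work surface, if the arm or the gripper's body presses on something with over 40 N, if the wrist force passes 120 N, or if a joint passes its speed limit or range.

### The arm

A 7-joint arm with a two-finger parallel gripper is mounted at the origin on the work surface. World frame = base frame: x ahead of the robot, y to its left, z up, the work surface at z = 0. Lengths are in m, angles in rad, forces in N, time in s.
With the tool pointing down it reaches from about 0.425 to 0.925 m from the base axis. Payload 6.8 kg.
Tool frame: the origin (TCP) lies at the very end of the fingers, on their centre line; the grasp point (between the pads) lies bot.hold_point_z behind it (bot.hold_point_z is the distance from the TCP to the grasp point, in m); x points along the fingers, z is the direction in which the jaws open and shut, and the axes are right-handed (so a half turn about x gives the same grasp; the last joint's range is limited). The gripper opens to 85 mm and grips with 20 to 120 N. Pads are 22 mm wide; open, the fingers measure 114 mm over their backs; the gripper's body (76 mm by 85 mm) begins 54 mm behind the grasp point. The pads swing forward as they close: fully open they stand 13 mm farther back than shut.
Start: joints at [-1.271, 0.477, 0.022, 1.555, -0.011, 1.109, -0.083], TCP at [0.268, 0.62, 0.231] pointing down, gripper open.
Joint ranges: [-2.96, 2.96], [-0.34, 2.1], [-1.41, 1.46], [0.24, 2.44], [-1.37, 4.51], [0.17, 1.92], [-2.96, 2.96]. Speed limits (rad/s): [2.39, 2.39, 3.14, 3.14, 3.14, 3.14, 3.14].

### API

Orientations are given as a unit quaternion [w, x, y, z].
In Python, from station import bot gives the robot as it stands.
- The arm moves only by the tool drive_tool, never from a script. Its arguments are lists of equal length, an entry for each row: "slide": the shift along the world's x, y, z in mm, a list of three; "turn": the turn, a rotation vector about the world's x, y, z in rad, a list of three; "gripper": the opening, from 0 (shut) to 1 (fully open). A call has 1 to 10 rows; each row is the pose to reach, as a shift and turn from the pose measured when the call began; what a row does not reach only later rows make up. A row lasts 1/10 s, in which the tool goes at most 50 mm and 8.59 degrees, less where a joint would pass 70% of its speed; a pose out of reach is approached as far as the arm can. A call with a gripper value outside its range is refused whole. The fingers move at their own pace and stop on an object; "squeeze" is the grip in N (left out, the last holds). Time passes only in rows, so rows that repeat a pose let the fingers close. It gives the time, the measured TCP pose, the force and the opening at its end, in the units of the state.
- bot.get_obs(): the state, without advancing time (a new reading comes with each control period).
- bot.read_camera(name): name is "side" or "top"; returns a dict with "color" (480x640x3 uint8, red, green, blue), "fovy" (degrees; the focal length in pixels is half the picture's height over the tangent of half this angle, whatever the lens; pixels are square), "cx", "cy" (the principal point, pixels), "dist_coeffs" ([k1, k2, p1, p2, k3] as OpenCV has them; the pictures are not rectified), "R" (3x3) and "t" (3): a world point X has camera coordinates R X + t. Camera axes: x right, y down, z forward; pixel columns grow to the right and rows downward; lengths in m; the calibration is good to about 2 mm. A picture is of the moment at which its call begins. There is no depth.
- bot.hand_in(): hands the job in, once; it reports no verdict.
The state is a dict: "t": time; "q": joint angles; "joint_vel": joint speeds; "joint_torque": joint torques, N m; "eef_pos": TCP position; "tool_rot": TCP orientation; "contact_force": force on the tool from outside, world axes, zero at the start; "torque": the same for the moment, N m; "gripper_width": opening from 0.0 (shut) to 1.0 (fully open).
Only numpy, scipy, OpenCV 4.12 (cv2) and the standard library are available. Lean on these libraries where they do the work, as an engineer would, in place of code of your own. Each camera call takes 0.05 s, during which the arm holds its last target.

## Working session

There is one attempt and no reset: what is moved stays moved. The work goes in short steps, Python scripts to look and compute and a tool call to move; the robot and the scene stay as the last step left them, time stands still between calls to the robot, and variables do not carry over. Pictures are saved under pics/ and viewed, and the job is handed in when it is done.

Besides the shell and the picture viewer there is one more tool, called by a JSON object that holds its "fn" and its "kwargs". drive_tool: Moves the arm, as the interface text tells. Its arguments: {"type":"object","properties":{"slide":{"type":"array"},"turn":{"type":"array"},"gripper":{"type":"array"},"squeeze":{"type":"number"}},"required":["slide","turn","gripper"]}

```bash
mkdir -p pics; ls; python3 - <<'E'
from station import bot
import cv2,numpy as np
o=bot.get_obs(); print({k:np.round(v,3) for k,v in o.items()}, bot.hold_point_z)
for n in("side","top"):
    c=bot.read_camera(n); cv2.imwrite(f"pics/{n}0.png",c["color"][:,:,::-1])
    print(n,c["fovy"],c["cx"],c["cy"],c["dist_coeffs"],c["R"],c["t"],-np.array(c["R"]).T@c["t"])
E
```

```text
pics
{'t': np.float64(0.0), 'q': array([-1.271,  0.478,  0.022,  1.556, -0.011,  1.109, -0.083]), 'joint_vel': array([ 0.001, -0.001, -0.   ,  0.001, -0.001,  0.001,  0.001]), 'joint_torque': array([-1.0000e-03, -5.9646e+01,  1.6080e+00, -2.8121e+01,  1.2000e-02,
        9.0000e-03,  0.0000e+00]), 'eef_pos': array([0.268, 0.619, 0.23 ]), 'tool_rot': array([ 0.59 , -0.389,  0.591,  0.388]), 'contact_force': array([-0.232, -0.384,  0.081]), 'torque': array([ 0.02 , -0.007, -0.003]), 'gripper_width': np.float64(0.999)} 0.0187
side 55.132629529246 319.14562524221435 243.09152666186736 [0.02529464 0.         0.         0.         0.        ] [[ 0.97439909 -0.22438105 -0.0141263 ]
 [-0.17411742 -0.71338926 -0.67879223]
 [ 0.14223056  0.66387417 -0.7341945 ]] [-0.55875038  0.22315234  0.90582258] [ 0.45446492 -0.56753073  0.80863095]
top 54.62390176458443 325.16925890400535 245.2917899134994 [-0.03338038  0.          0.          0.          0.        ] [[ 0.0069577  -0.9991409   0.04085393]
 [-0.98834278 -0.01308463 -0.15168173]
 [ 0.15208598 -0.03932233 -0.98758473]] [0.02676221 0.59988138 0.87555876] [0.45954201 0.06901746 0.95458617]
```

View pics/side0.png

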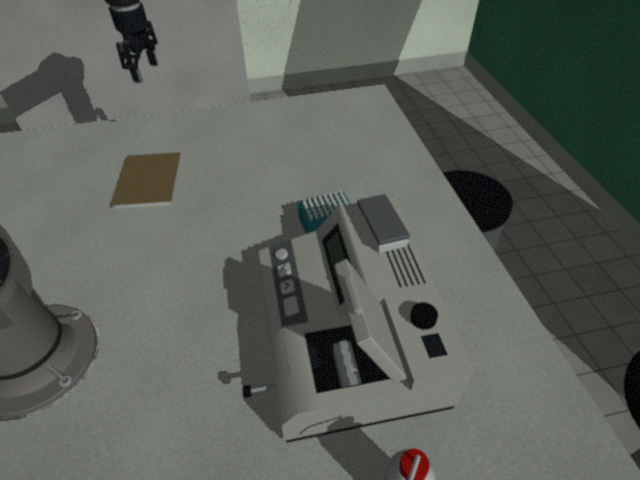

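View pics/top0.png

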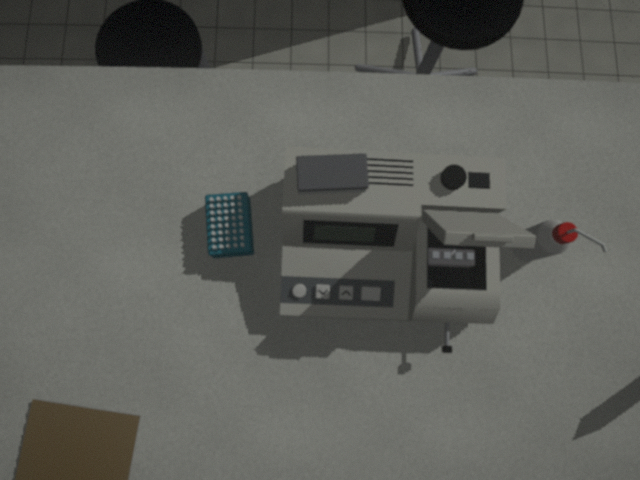

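The top view shows the key row at about (300,291), (322,292), (346,293) and (371,294). The lid stands open at around (480,230), the tip rack is at (228,225) and the bottle cap at (565,233). I'll zoom in to measure.

```bash
python3 - <<'E'
import cv2,numpy as np
a=cv2.imread("pics/top0.png");b=cv2.imread("pics/side0.png")
cv2.imwrite("pics/topz.png",cv2.resize(a[180:360,270:520],None,fx=3.2,fy=3.2,interpolation=cv2.INTER_CUBIC))
cv2.imwrite("pics/sidez.png",cv2.resize(b[190:450,220:480],None,fx=2.3,fy=2.3,interpolation=cv2.INTER_CUBIC))
for n,im,(x0,y0,x1,y1) in (("top",a,(284,278,394,306)),("side",b,(270,244,304,322))):
    g=cv2.cvtColor(im,cv2.COLOR_BGR2GRAY); r=g[y0:y1,x0:x1]
    t,m=cv2.threshold(r,0,255,cv2.THRESH_OTSU); print(n,t)
    k,l,s,c=cv2.connectedComponentsWithStats(m)
    for i in range(1,k):
        if s[i][4]>30: print(s[i]+np.array([x0,y0,0,0,0]),np.round(c[i]+[x0,y0],1))
E
```

```text
top 71.0
[292 283  15  15 181] [299.4 290. ]
[316 283  15  16 195] [322.2 290.1]
[340 286  12   8  54] [345.4 289. ]
[362 287  18  13 196] [370.5 293.1]
[340 294  12   5  39] [345.4 296.5]
[284 302  29   4  90] [296.8 303.9]
side 83.0
[292 244  12  37 301] [299.  258.8]
[275 248  13  12 116] [281.4 253.7]
[278 262  14  13  99] [285.9 267.9]
```

View pics/topz.png

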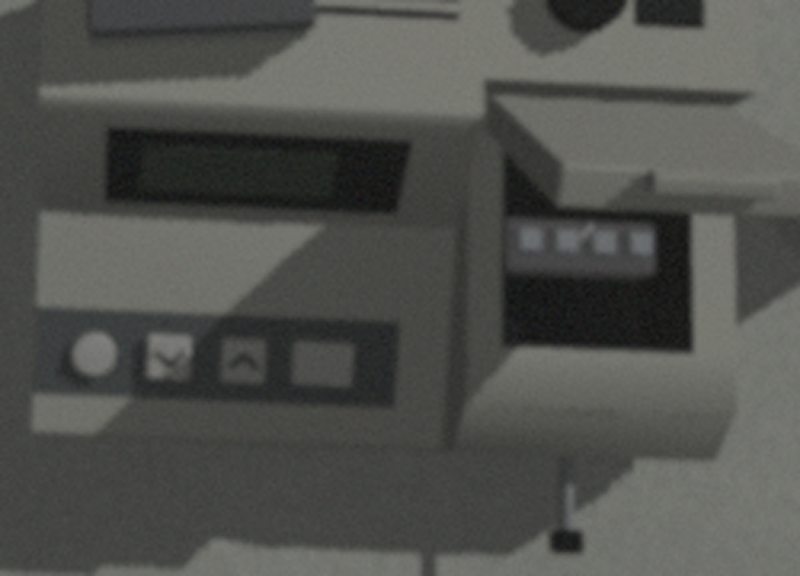

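View pics/sidez.png

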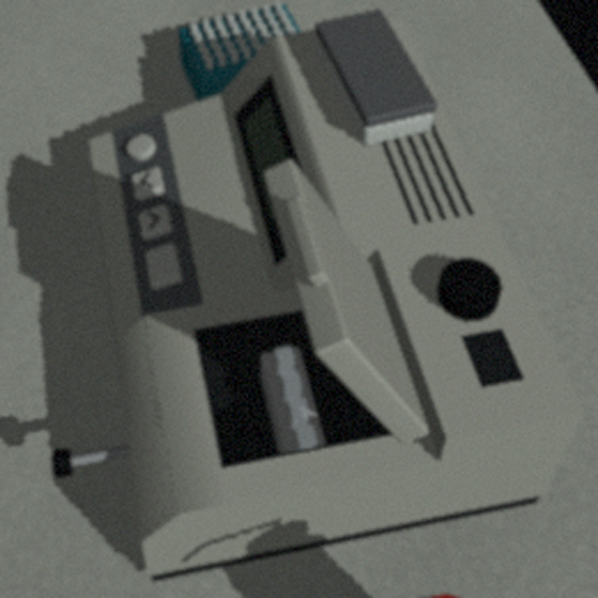

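```bash
cat > h.py <<'E'
from station import bot
import cv2,numpy as np
from scipy.optimize import least_squares
def cam(n):
    c=bot.read_camera(n); f=240/np.tan(np.radians(c["fovy"])/2)
    c["K"]=np.array([[f,0,c["cx"]],[0,f,c["cy"]],[0,0,1.]]); c["rv"]=cv2.Rodrigues(np.array(c["R"]))[0]; return c
def proj(c,X):
    return cv2.projectPoints(np.array(X,float).reshape(-1,3),c["rv"],np.array(c["t"]),c["K"],np.array(c["dist_coeffs"]))[0][:,0]
def ph2w(p,P):
    P=np.array(P,float).reshape(-1,3)/1000; s,c=np.sin(p[2]),np.cos(p[2])
    return np.c_[p[0]+c*P[:,0]-s*P[:,1],p[1]+s*P[:,0]+c*P[:,1],P[:,2]]
KEYS=[(-102,165,81),(-102,121,81),(-102,77,81),(-102,30,81)]
E
python3 - <<'E'
from h import *
ct,cs=cam("top"),cam("side")
T=np.array([(299.4,290.4),(322.6,291.2),(346,292.3),(371,293.6)])
S=np.array([(281.3,253.8),(284.6,269.6),(287.4,286.1),(291.3,306.1)])
f=lambda p:np.r_[(proj(ct,ph2w(p,KEYS))-T).ravel(),(proj(cs,ph2w(p,KEYS))-S).ravel()]
r=least_squares(f,[0.6,0,0]); p=r.x
print(p,np.round(r.fun.reshape(-1,2),1)); np.save("p.npy",p)
print(ph2w(p,KEYS+[(50,-120,147)]))
for n,c in(("top",ct),("side",cs)):
    im=c["color"][:,:,::-1].copy()
    col=[(0,0,255),(0,255,0),(255,0,0)]
    for a,k in zip((1.05,1.17,1.3),col):
        E=[(50-155*np.cos(a),y,147+155*np.sin(a)) for y in(-50,-190)]
        Q=[(50-155*np.cos(a)+22*s*np.sin(a)*-1,y,147+155*np.sin(a)-22*np.cos(a)) for y,s in((-50,1),(-190,1))]
        q=proj(c,ph2w(p,[(50,-50,147)]+E+[(50,-190,147)]))
        for i in range(4): cv2.line(im,tuple(int(v) for v in q[i]),tuple(int(v) for v in q[(i+1)%4]),k,1)
    O=proj(c,ph2w(p,KEYS+[(-150,200,0),(-150,-200,0),(150,-200,0),(150,-200,160),(150,200,160)]))
    for q in O: cv2.circle(im,tuple(int(v) for v in np.round(q)),1,(255,0,255),-1)
    x0,y0=(270,130) if n=="top" else (225,180)
    cv2.imwrite(f"pics/{n}_chk.png",cv2.resize(im[y0:y0+220,x0:x0+260] if n=="top" else im[180:450,225:485],None,fx=2.2 if n=="side" else 2.7,fy=2.2 if n=="side" else 2.7,interpolation=cv2.INTER_CUBIC))
E
```

```text
[ 0.60608045 -0.08714413 -0.03235475] [[ 0.5 -0.8]
 [ 0.7 -0.6]
 [ 0.7 -0.7]
 [ 0.6 -1. ]
 [-0.8 -0.5]
 [-1.1 -0.5]
 [-0.8 -0.3]
 [-1.2 -1.2]]
[[ 0.50947143  0.08106912  0.081     ]
 [ 0.50804807  0.03709215  0.081     ]
 [ 0.50662471 -0.00688482  0.081     ]
 [ 0.5051043  -0.05386022  0.081     ]
 [ 0.65217239 -0.20869878  0.147     ]]
```

View pics/top_chk.png

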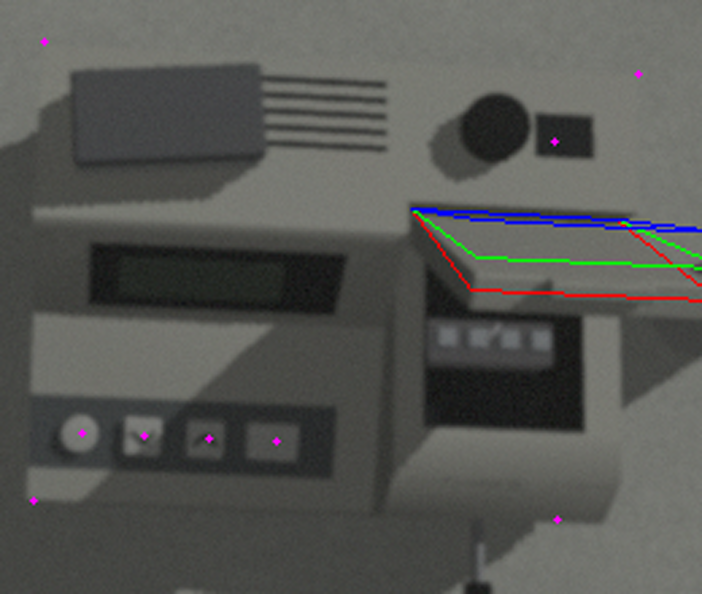

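View pics/side_chk.png

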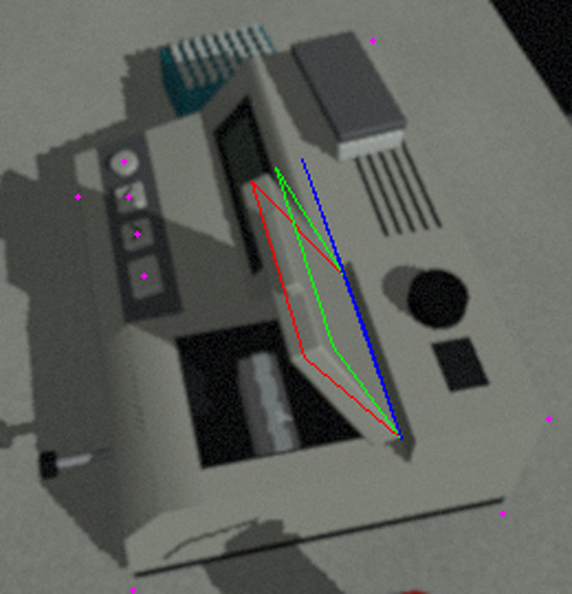

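The fit residuals are about 1 px and the lid is at roughly 1.05–1.1 rad. Next I work out the bottle and rack positions and the target orientations.

```bash
cat >> h.py <<'E'
from scipy.spatial.transform import Rotation as Ro
def cur():
    o=bot.get_obs(); q=o["tool_rot"]; return o,np.array(o["eef_pos"]),Ro.from_quat([q[1],q[2],q[3],q[0]])
def target(tilt,yaw,flip=0,jaw='x'):
    # tool x axis = (sin t,0,-cos t) in photometer frame
    ax=np.array([np.sin(tilt),0,-np.cos(tilt)]); y_=np.array([0,1.,0])
    az=np.cross(ax,y_) if jaw=='x' else y_
    if flip: az=-az
    ay=np.cross(az,ax); return Ro.from_euler('z',yaw)*Ro.from_matrix(np.c_[ax,ay,az])
E
python3 - <<'E'
from h import *
p=np.load("p.npy"); o,x,R=cur(); print(x,np.round(R.as_matrix(),2))
for j in 'xy':
  for f in(0,1):
    print(j,f,np.round((target(.262,p[2],f,j)*R.inv()).as_rotvec(),3))
ct,cs=cam("top"),cam("side")
def ray(c,px):
    u=cv2.undistortPoints(np.array([[px]],float),c["K"],np.array(c["dist_coeffs"]))[0,0]
    R=np.array(c["R"]); return -R.T@c["t"],R.T@np.r_[u,1]
for n,c,px,z in(("bottle cap",ct,(565,233),.19),("bottle side",cs,(414,462),.19),("rack",ct,(228,223),.067)):
    C,d=ray(c,px); print(n,C+d*(z-C[2])/d[2])
E
```

```text
[0.26757401 0.61931795 0.23070642] [[-0.   -0.92  0.4 ]
 [-0.    0.4   0.92]
 [-1.   -0.   -0.  ]]
x 0 [ 0.15  -0.236 -1.188]
x 1 [-0.259 -0.164  1.934]
y 0 [-0.056 -0.257  0.373]
y 1 [ 0.359 -0.082 -2.745]
bottle cap [ 0.60422445 -0.37537971  0.19      ]
bottle side [ 0.60622218 -0.40355922  0.19      ]
rack [0.63736193 0.22208009 0.067     ]
```

{"fn": "drive_tool", "kwargs": {"slide": [[25,-60,30],[45,-110,30],[65,-155,30],[80,-205,30],[100,-250,30],[120,-300,30],[140,-345,20],[155,-395,10],[175,-440,0],[190,-485,0]], "turn": [[0.015,-0.024,-0.12],[0.03,-0.048,-0.24],[0.045,-0.07,-0.36],[0.06,-0.094,-0.475],[0.075,-0.118,-0.594],[0.09,-0.142,-0.713],[0.105,-0.165,-0.832],[0.12,-0.19,-0.95],[0.135,-0.212,-1.07],[0.15,-0.236,-1.188]], "gripper": [0,0,0,0,0,0,0,0,0,0], "squeeze": 30}}

```text
t: 1.3
eef_pos: [0.4481, 0.159, 0.2327]
tool_rot: [0.794, 0.012, 0.608, -0.014]
contact_force: [0.2, 0.0, -0.5]
gripper_width: 0.003
```

```bash
cat > k.py <<'E'
import sys
from h import *
# key index, height mm along normal
p=np.load("p.npy"); o,x,R=cur(); k=int(sys.argv[1])
K=ph2w(p,KEYS[k])[0]; n=Ro.from_euler('z',p[2]).apply([-np.sin(.262),0,np.cos(.262)])
print("t",round(o["t"],2),"x",np.round(x,4),"F",np.round(o["contact_force"],2),"w",round(float(o["gripper_width"]),3),"n",np.round(n,3))
print("rel along n mm",round(float((x-K)@n*1000),1))
for h in map(float,sys.argv[2:]): print(h,np.round((K+n*h/1000-x)*1000,1))
print("turn",np.round((target(.262,p[2])*R.inv()).as_rotvec(),3),"q",np.round(o["q"],2))
E
python3 k.py 1 60 20 0 -5
```

```text
t 1.3 x [0.4481 0.159  0.2327] F [ 0.19  0.05 -0.49] w 0.003 n [-0.259  0.008  0.966]
rel along n mm 163.0
60.0 [  44.4 -121.4  -93.7]
20.0 [  54.8 -121.7 -132.3]
0.0 [  60.  -121.9 -151.7]
-5.0 [  61.3 -122.  -156.5]
turn [-0.001  0.001  0.005] q [-0.99  0.    0.42  2.21  0.22  0.73 -0.76]
```

{"fn": "drive_tool", "kwargs": {"slide": [[20,-40,-20],[35,-80,-50],[44,-121,-80],[50,-122,-113],[50,-122,-113]], "turn": [[0,0,0.005],[0,0,0.005],[0,0,0.005],[0,0,0.005],[0,0,0.005]], "gripper": [0,0,0,0,0]}}

```text
t: 1.8
eef_pos: [0.4958, 0.0344, 0.1161]
tool_rot: [0.792, 0.01, 0.611, -0.015]
contact_force: [-1.1, 0.3, 0.7]
gripper_width: 0.002
```

```bash
python3 k.py 1 20 6 0 -5; python3 - <<'E'
from h import *
ct,cs=cam("top"),cam("side")
a=cv2.resize(ct["color"][200:340,260:400],None,fx=4,fy=4)[:,:,::-1];b=cv2.resize(cs["color"][200:340,230:370],None,fx=4,fy=4)[:,:,::-1]
cv2.imwrite("pics/p1.png",cv2.resize(np.hstack([a,b]),(800,400)))
E
```

```text
t 1.8 x [0.4958 0.0344 0.1161] F [-1.1   0.34  0.68] w 0.002 n [-0.259  0.008  0.966]
rel along n mm 37.0
20.0 [  7.1   2.9 -15.7]
6.0 [ 10.7   2.8 -29.3]
0.0 [ 12.2   2.7 -35.1]
-5.0 [ 13.5   2.7 -39.9]
turn [ 0.003 -0.006  0.004] q [-0.67  0.26  0.49  2.29 -0.16  0.37 -0.1 ]
```

View pics/p1.png

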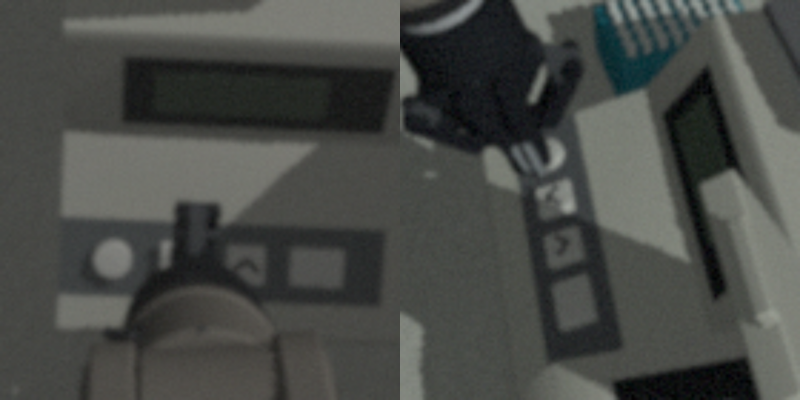

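The fingertips hover above the down-arrow key, tip at about (535,165) in the side half, as computed.

{"fn": "drive_tool", "kwargs": {"slide": [[4,3,-8],[7,3,-16],[9,3,-24],[11,3,-30],[11,3,-30],[11,3,-30]], "turn": [[0.003,-0.006,0.004],[0.003,-0.006,0.004],[0.003,-0.006,0.004],[0.003,-0.006,0.004],[0.003,-0.006,0.004],[0.003,-0.006,0.004]], "gripper": [0,0,0,0,0,0]}}

```text
t: 2.5
eef_pos: [0.5087, 0.0399, 0.0896]
tool_rot: [0.795, 0.01, 0.606, -0.01]
contact_force: [0.8, -0.8, -0.2]
gripper_width: -0.001
```

```bash
python3 k.py 1 0 -3 -5 -7
```

```text
t 2.5 x [0.5087 0.0399 0.0896] F [ 0.78 -0.77 -0.23] w -0.001 n [-0.259  0.008  0.966]
rel along n mm 8.1
0.0 [-0.7 -2.8 -8.6]
-3.0 [  0.1  -2.8 -11.5]
-5.0 [  0.6  -2.8 -13.4]
-7.0 [  1.1  -2.8 -15.4]
turn [-0.003  0.006 -0.004] q [-0.59  0.33  0.41  2.28 -0.23  0.3  -0.04]
```

{"fn": "drive_tool", "kwargs": {"slide": [[0,-1,-3],[0,-2,-6],[0,-2,-8],[0,-2,-8]], "turn": [[0,0,0],[0,0,0],[0,0,0],[0,0,0]], "gripper": [0,0,0,0]}}

```text
t: 2.9
eef_pos: [0.5087, 0.0376, 0.0814]
tool_rot: [0.795, 0.01, 0.606, -0.011]
contact_force: [-1.0, 0.5, 2.0]
gripper_width: 0.001
```

```bash
python3 k.py 1 0 -3 -5 -7
```

```text
t 2.9 x [0.5087 0.0376 0.0814] F [-0.99  0.45  1.98] w 0.001 n [-0.259  0.008  0.966]
rel along n mm 0.2
0.0 [-0.6 -0.5 -0.4]
-3.0 [ 0.2 -0.5 -3.3]
-5.0 [ 0.7 -0.6 -5.2]
-7.0 [ 1.2 -0.6 -7.2]
turn [-0.003  0.005 -0.003] q [-0.57  0.35  0.39  2.29 -0.25  0.28 -0.02]
```

Contact at the expected height. Now the full press with a hold; the spring needs 4 N and a stop should show as a clear force rise.

{"fn": "drive_tool", "kwargs": {"slide": [[0,0,-2],[0.5,0,-4],[1,0,-6],[1,0,-6.5],[1,0,-6.5],[1,0,-6.5],[1,0,-6.5]], "turn": [[0,0,0],[0,0,0],[0,0,0],[0,0,0],[0,0,0],[0,0,0],[0,0,0]], "gripper": [0,0,0,0,0,0,0]}}

```text
t: 3.6
eef_pos: [0.5101, 0.0376, 0.0764]
tool_rot: [0.795, 0.011, 0.606, -0.01]
contact_force: [-11.6, -0.2, 29.9]
gripper_width: -0.003
```

```bash
python3 k.py 1 0 30
```

```text
t 3.6 x [0.5101 0.0376 0.0764] F [-11.59  -0.16  29.85] w -0.003 n [-0.259  0.008  0.966]
rel along n mm -5.0
0.0 [-2.  -0.5  4.6]
30.0 [-9.8 -0.2 33.6]
turn [-0.005  0.007 -0.003] q [-0.55  0.36  0.37  2.29 -0.26  0.26 -0.01]
```

{"fn": "drive_tool", "kwargs": {"slide": [[-2,0,6],[-6,0,20],[-10,0,40],[-10,0,85],[-10,0,130],[-10,0,180],[-10,0,230],[-10,0,280],[-10,0,300],[-10,0,300]], "turn": [[0,0,0],[0,0,0],[0,0,0],[0,0,0],[0,0,0],[0,0,0],[0,0,0],[0,0,0],[0,0,0],[0,0,0]], "gripper": [0,0,0,0,0,0,0,0,0,0]}}

```text
t: 4.6
eef_pos: [0.5015, 0.0381, 0.3799]
tool_rot: [0.797, 0.012, 0.604, -0.009]
contact_force: [-0.1, -0.3, -0.5]
gripper_width: 0.0
```

```bash
cat > l.py <<'E'
import sys
from h import *
p=np.load("p.npy"); o,x,R=cur()
print("t",round(o["t"],2),"x",np.round(x,4),"F",np.round(o["contact_force"],2),"q",np.round(o["q"],2))
s,c=np.sin(p[2]),np.cos(p[2]); d=(x-[p[0],p[1],0])*1000; print("in ph",np.round([c*d[0]+s*d[1],-s*d[0]+c*d[1],d[2]],1))
for a in sys.argv[1:]:
    P=[float(v) for v in a.split(",")]; print(P,np.round((ph2w(p,P)[0]-x)*1000,1))
print("turn0",np.round((target(0,p[2])*R.inv()).as_rotvec(),3))
E
python3 l.py 50,-120,380 20,-120,266
python3 - <<'E'
from h import *
ct,cs=cam("top"),cam("side")
cv2.imwrite("pics/p2.png",cv2.resize(np.hstack([ct["color"],cs["color"]])[:,:,::-1],(800,300)))
E
```

```text
t 4.6 x [0.5015 0.0381 0.3799] F [-0.13 -0.27 -0.5 ] q [-0.89 -0.15  0.58  1.97  0.19  1.04 -0.4 ]
in ph [-108.6  121.8  379.9]
[50.0, -120.0, 380.0] [ 1.506e+02 -2.468e+02  1.000e-01]
[20.0, -120.0, 266.0] [ 120.7 -245.9 -113.9]
turn0 [-0.     0.274 -0.002]
```

View pics/p2.png

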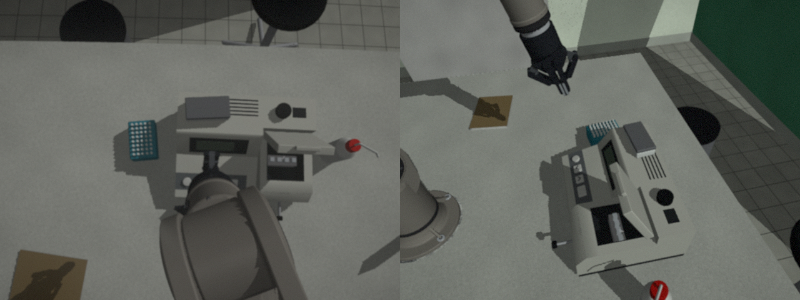

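The gripper is clear above the keys. The lid is still open and the bystanders haven't moved. Now I go behind the lid, crossing high.

{"fn": "drive_tool", "kwargs": {"slide": [[30,-40,0],[60,-80,0],[90,-120,0],[115,-160,0],[140,-200,0],[150,-247,0],[150,-247,0],[150,-247,0]], "turn": [[0,0.06,0],[0,0.12,0],[0,0.18,0],[0,0.24,0],[0,0.274,0],[0,0.274,0],[0,0.274,0],[0,0.274,0]], "gripper": [0,0,0,0,0,0,0,0]}}

```text
t: 5.5
eef_pos: [0.6483, -0.2118, 0.3728]
tool_rot: [0.703, 0.011, 0.711, -0.013]
contact_force: [-0.0, 1.1, -0.0]
gripper_width: 0.002
```

```bash
python3 l.py 40,-120,275 0,-120,265 -14,-120,260
```

```text
t 5.5 x [ 0.6483 -0.2118  0.3728] F [-0.01  1.1  -0.  ] q [-0.32  0.52  0.86  1.38 -0.38  1.43  0.5 ]
in ph [  46.3 -123.2  372.8]
[40.0, -120.0, 275.0] [ -6.1   3.4 -97.8]
[0.0, -120.0, 265.0] [ -46.1    4.7 -107.8]
[-14.0, -120.0, 260.0] [ -60.1    5.2 -112.8]
turn0 [ 0.004 -0.011  0.002]
```

{"fn": "drive_tool", "kwargs": {"slide": [[-6,3,-30],[-6,3,-65],[-6,3,-98],[-6,3,-103],[-20,4,-105],[-34,4,-106],[-40,4,-107]], "turn": [[0,0,0],[0,0,0],[0,0,0],[0,0,0],[0,0,0],[0,0,0],[0,0,0]], "gripper": [0,0,0,0,0,0,0]}}

```text
t: 6.2
eef_pos: [0.6077, -0.2072, 0.2667]
tool_rot: [0.703, 0.011, 0.711, -0.013]
contact_force: [0.3, 0.3, 0.2]
gripper_width: -0.004
```

```bash
python3 l.py
python3 - <<'E'
from h import *
ct,cs=cam("top"),cam("side")
cv2.imwrite("pics/p3.png",cv2.resize(np.hstack([ct["color"][130:370,280:600],cs["color"][200:440,220:540]])[:,:,::-1],(800,300)))
E
```

```text
t 6.2 x [ 0.6077 -0.2072  0.2667] F [0.29 0.3  0.15] q [-0.35  0.51  0.84  1.63 -0.39  1.19  0.55]
in ph [   5.5 -120.   266.7]
turn0 [ 0.003 -0.01   0.002]
```

View pics/p3.png

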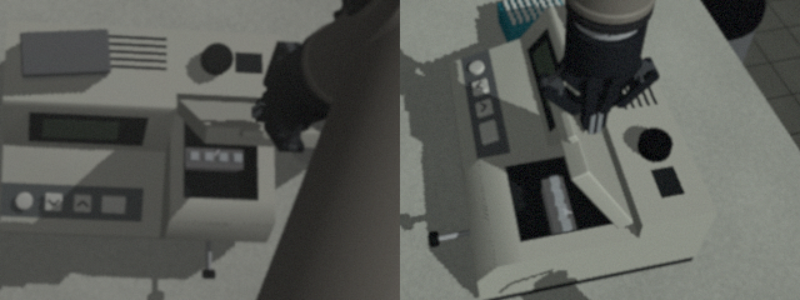

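The closed fingers stand just behind the lid's free edge, at about (595,120) in the right half. Now I sweep down the arc.

{"fn": "drive_tool", "kwargs": {"slide": [[-13,0,-9],[-26,1,-18],[-34,1,-25],[-41,1,-31],[-48,2,-39],[-55,2,-47],[-61,2,-55],[-66,2,-63],[-71,2,-72],[-75,2,-82]], "turn": [[0,0,0],[0,0,0],[0,0,0],[0,0,0],[0,0,0],[0,0,0],[0,0,0],[0,0,0],[0,0,0],[0,0,0]], "gripper": [0,0,0,0,0,0,0,0,0,0]}}

```text
t: 7.3
eef_pos: [0.5328, -0.2053, 0.184]
tool_rot: [0.704, 0.011, 0.71, -0.013]
contact_force: [0.9, 0.0, 0.5]
gripper_width: -0.002
```

```bash
python3 l.py -77,-120,166 -80,-120,153 -80,-120,147
python3 - <<'E'
from h import *
ct,cs=cam("top"),cam("side")
cv2.imwrite("pics/p4.png",cv2.resize(np.hstack([ct["color"][130:370,280:600],cs["color"][200:440,220:540]])[:,:,::-1],(800,300)))
E
```

```text
t 7.3 x [ 0.5328 -0.2053  0.184 ] F [0.92 0.01 0.55] q [-0.36  0.47  0.83  1.89 -0.41  0.97  0.61]
in ph [ -69.4 -120.5  184. ]
[-77.0, -120.0, 166.0] [ -7.6   0.7 -18. ]
[-80.0, -120.0, 153.0] [-10.6   0.8 -31. ]
[-80.0, -120.0, 147.0] [-10.6   0.8 -37. ]
turn0 [ 0.003 -0.01   0.002]
```

View pics/p4.png

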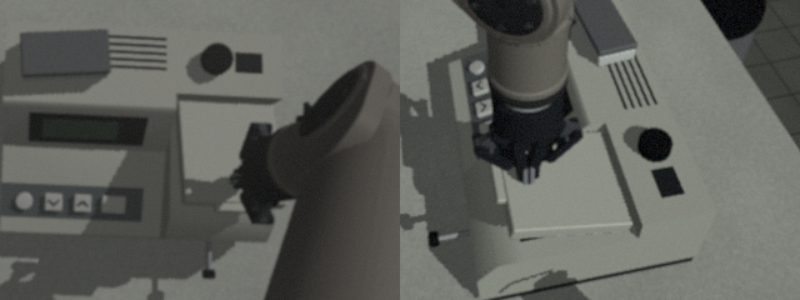

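The lid is following the fingers and is mostly down. Finishing, with a slight over-push at the end.

{"fn": "drive_tool", "kwargs": {"slide": [[-4,1,-9],[-8,1,-18],[-10,1,-25],[-10,1,-31],[-10,1,-34],[-10,1,-37],[-10,1,-38],[-10,1,-38]], "turn": [[0,0,0],[0,0,0],[0,0,0],[0,0,0],[0,0,0],[0,0,0],[0,0,0],[0,0,0]], "gripper": [0,0,0,0,0,0,0,0]}}

```text
t: 8.2
eef_pos: [0.521, -0.204, 0.147]
tool_rot: [0.702, 0.013, 0.712, -0.012]
contact_force: [-9.8, 5.7, 24.3]
gripper_width: -0.003
```

```bash
python3 l.py -80,-120,147
```

```text
t 8.2 x [ 0.521 -0.204  0.147] F [-9.85  5.74 24.3 ] q [-0.34  0.5   0.79  1.94 -0.45  0.9   0.65]
in ph [ -81.3 -119.6  147. ]
[-80.0, -120.0, 147.0] [ 1.3 -0.4 -0. ]
turn0 [-0.001 -0.014  0.003]
```

The lid is on its stop at height 147 with a 24 N reaction. Retreat and move to the up key.

{"fn": "drive_tool", "kwargs": {"slide": [[0,0,20],[0,0,60],[0,0,90],[-8,40,90],[-16,80,90],[-24,120,90],[-28,160,90],[-30,197,90],[-30,197,50],[-30,197,20]], "turn": [[0,0,0],[0,0,0],[0,-0.05,0],[0,-0.1,0],[0,-0.15,0],[0,-0.2,0],[0,-0.25,0],[0,-0.276,0],[0,-0.276,0],[0,-0.276,0]], "gripper": [0,0,0,0,0,0,0,0,0,0]}}

```text
t: 9.2
eef_pos: [0.4913, -0.0046, 0.167]
tool_rot: [0.794, 0.014, 0.607, -0.008]
contact_force: [0.1, 0.8, -0.4]
gripper_width: -0.0
```

```bash
python3 k.py 2 40 8 0 -6;python3 - <<'E'
from h import *
ct,cs=cam("top"),cam("side")
cv2.imwrite("pics/p5.png",cv2.resize(np.hstack([ct["color"][130:370,280:600],cs["color"][200:440,220:540]])[:,:,::-1],(800,300)))
E
```

```text
t 9.2 x [ 0.4913 -0.0046  0.167 ] F [ 0.08  0.79 -0.35] w -0.0 n [-0.259  0.008  0.966]
rel along n mm 87.0
40.0 [  4.9  -2.  -47.4]
8.0 [ 13.2  -2.2 -78.3]
0.0 [ 15.3  -2.3 -86. ]
-6.0 [ 16.8  -2.3 -91.8]
turn [-0.013  0.004 -0.003] q [-0.91  0.17  0.87  2.28 -0.24  0.5   0.1 ]
```

View pics/p5.png

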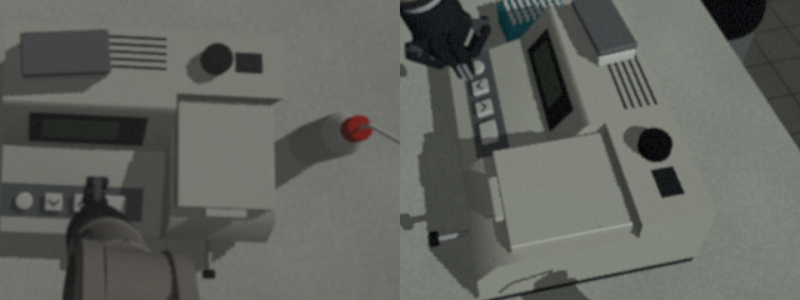

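The lid is flat and shut, and the fingers are above the up key. Descend.

{"fn": "drive_tool", "kwargs": {"slide": [[3,-2,-24],[5,-2,-47],[8,-2,-60],[11,-2,-70],[13,-2,-78],[13,-2,-78],[13,-2,-78]], "turn": [[-0.013,0.004,0],[-0.013,0.004,0],[-0.013,0.004,0],[-0.013,0.004,0],[-0.013,0.004,0],[-0.013,0.004,0],[-0.013,0.004,0]], "gripper": [0,0,0,0,0,0,0]}}

```text
t: 10.0
eef_pos: [0.5021, -0.0094, 0.0872]
tool_rot: [0.791, 0.008, 0.612, -0.015]
contact_force: [-0.3, -0.3, -0.4]
gripper_width: 0.001
```

```bash
python3 k.py 2 0 -5 -7
```

```text
t 10.0 x [ 0.5021 -0.0094  0.0872] F [-0.29 -0.3  -0.39] w 0.001 n [-0.259  0.008  0.966]
rel along n mm 7.1
0.0 [ 4.5  2.5 -6.2]
-5.0 [  5.8   2.4 -11. ]
-7.0 [  6.3   2.4 -12.9]
turn [ 0.006 -0.008  0.002] q [-0.65  0.36  0.61  2.3  -0.53  0.33  0.35]
```

{"fn": "drive_tool", "kwargs": {"slide": [[3,2,-2],[4,2,-5],[5,2,-8],[5,2,-10],[6,2,-12],[6,2,-12.5],[6,2,-12.5],[6,2,-12.5],[6,2,-12.5]], "turn": [[0,0,0],[0,0,0],[0,0,0],[0,0,0],[0,0,0],[0,0,0],[0,0,0],[0,0,0],[0,0,0]], "gripper": [0,0,0,0,0,0,0,0,0]}}

```text
t: 10.9
eef_pos: [0.5087, -0.007, 0.0763]
tool_rot: [0.791, 0.009, 0.611, -0.015]
contact_force: [-12.4, 2.0, 34.9]
gripper_width: 0.004
```

```bash
python3 k.py 2 0 40
```

```text
t 10.9 x [ 0.5087 -0.007   0.0763] F [-12.45   1.96  34.91] w 0.004 n [-0.259  0.008  0.966]
rel along n mm -5.1
0.0 [-2.1  0.1  4.7]
40.0 [-12.4   0.5  43.3]
turn [ 0.003 -0.007  0.003] q [-0.6   0.38  0.56  2.29 -0.56  0.3   0.38]
```

The up key bottomed. Lift and go to the mode key.

{"fn": "drive_tool", "kwargs": {"slide": [[-2,0,8],[-6,0,24],[-12,0,43],[-12,30,43],[-10,60,43],[-9,88,43],[-9,88,43],[-9,88,43]], "turn": [[0,0,0],[0,0,0],[0,0,0],[0,0,0],[0,0,0],[0,0,0],[0,0,0],[0,0,0]], "gripper": [0,0,0,0,0,0,0,0]}}

```text
t: 11.7
eef_pos: [0.4991, 0.0812, 0.1189]
tool_rot: [0.791, 0.009, 0.612, -0.014]
contact_force: [-0.2, -0.3, 0.2]
gripper_width: 0.0
```

```bash
python3 k.py 0 8 0 -6;python3 - <<'E'
from h import *
ct,cs=cam("top"),cam("side")
cv2.imwrite("pics/p6.png",cv2.resize(np.hstack([ct["color"][130:370,220:540],cs["color"][200:440,220:540]])[:,:,::-1],(800,300)))
E
```

```text
t 11.7 x [0.4991 0.0812 0.1189] F [-0.21 -0.26  0.19] w 0.0 n [-0.259  0.008  0.966]
rel along n mm 39.2
8.0 [  8.3  -0.  -30.1]
0.0 [ 10.3  -0.1 -37.9]
-6.0 [ 11.9  -0.2 -43.7]
turn [ 0.004 -0.008  0.001] q [-1.02  0.33  0.8   2.28 -0.39  0.41  0.04]
```

View pics/p6.png

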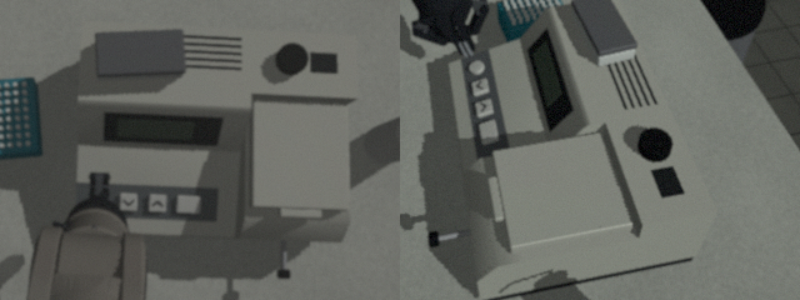

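The fingers are over the round key, the lid is shut and the other keys are up.

{"fn": "drive_tool", "kwargs": {"slide": [[3,0,-10],[6,0,-20],[8,0,-30],[9,0,-34],[10,0,-38],[11,0,-41],[12,0,-44],[12,0,-44.5],[12,0,-44.5],[12,0,-44.5]], "turn": [[0,0,0],[0,0,0],[0,0,0],[0,0,0],[0,0,0],[0,0,0],[0,0,0],[0,0,0],[0,0,0],[0,0,0]], "gripper": [0,0,0,0,0,0,0,0,0,0]}}

```text
t: 12.8
eef_pos: [0.5106, 0.0787, 0.076]
tool_rot: [0.791, 0.011, 0.612, -0.016]
contact_force: [-17.2, -3.2, 37.4]
gripper_width: 0.0
```

```bash
python3 k.py 0 -6
```

```text
t 12.8 x [0.5106 0.0787 0.076 ] F [-17.19  -3.15  37.39] w 0.0 n [-0.259  0.008  0.966]
rel along n mm -5.2
-6.0 [ 0.4  2.3 -0.8]
turn [ 0.001 -0.008  0.006] q [-0.85  0.42  0.63  2.27 -0.52  0.32  0.15]
```

{"fn": "drive_tool", "kwargs": {"slide": [[0,0,0],[0,0,0],[-2,0,8],[-8,0,30],[-14,0,60],[-14,0,100],[-14,0,140],[-14,0,160],[-14,0,160]], "turn": [[0,0,0],[0,0,0],[0,0,0],[0,0,0],[0,0,0],[0,0,0],[0,0,0],[0,0,0],[0,0,0]], "gripper": [0,0,0,0,0,0,0,0,0]}}

```text
t: 13.7
eef_pos: [0.4985, 0.0801, 0.2385]
tool_rot: [0.792, 0.013, 0.61, -0.013]
contact_force: [0.6, 1.4, 0.0]
gripper_width: -0.004
```

```bash
python3 - <<'E'
from h import *
o=bot.get_obs(); print(o["t"],np.round(o["contact_force"],2),np.round(o["eef_pos"],3))
ct,cs=cam("top"),cam("side")
cv2.imwrite("pics/p7.png",cv2.resize(np.hstack([ct["color"],cs["color"]])[:,:,::-1],(800,300)))
cv2.imwrite("pics/p8.png",cv2.resize(cs["color"][200:440,220:540,::-1],(800,600)))
p=np.load("p.npy")
for n,c in(("top",ct),("side",cs)): print(n,"expected shut lid corners",np.round(proj(c,ph2w(p,[(-105,-50,147),(-105,-190,147)])),1))
E
```

```text
13.7 [0.59 1.37 0.05] [0.498 0.08  0.238]
top expected shut lid corners [[422.3 294.2]
 [500.5 297.4]]
side expected shut lid corners [[293.1 320.8]
 [307.7 399.1]]
```

View pics/p7.png

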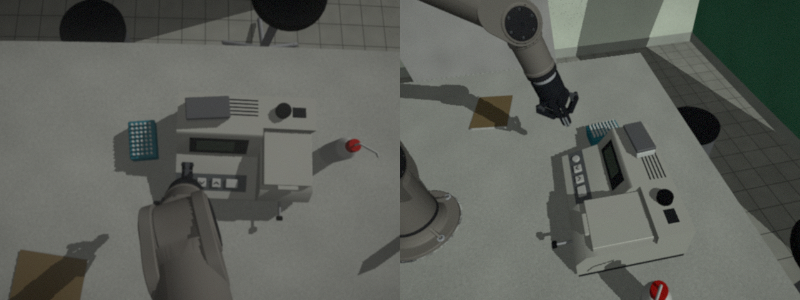

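View pics/p8.png

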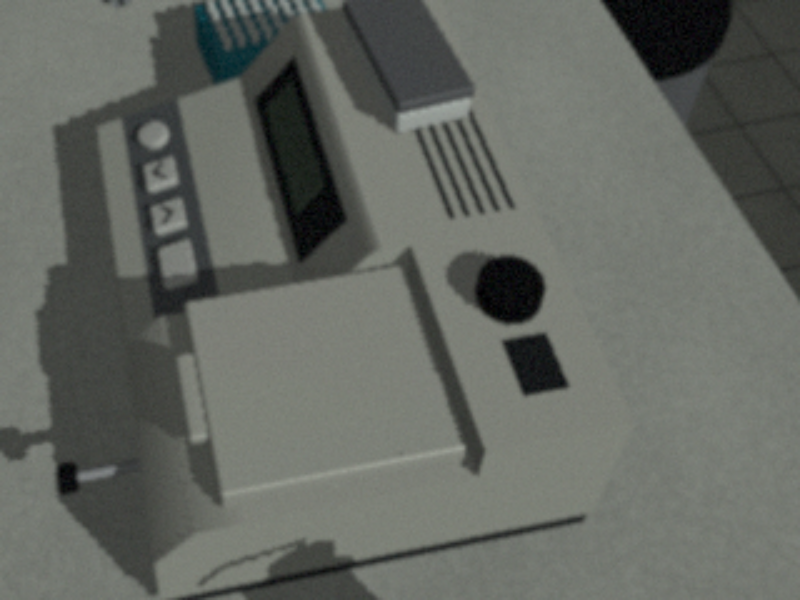

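The lid's front corners are at (294.8,321) and (309,400), within 2 px of what a shut lid should give. All keys look up, the bystanders are in place and the gripper is clear. Handing in.

```bash
python3 -c "
from station import bot
print(bot.hand_in())"
```

```text
the job is handed in; nothing more can be done
None
```

I ran the calibration in the order you asked and handed the job in at about 14 s of robot time. The hand-in reports no verdict.

1. **Down-arrow key:** pressed with the lid still open, to about 5.0 mm of travel, with about 32 N on the stop.
2. **Lid:** swept shut from behind its free edge until it met its stop at height 147 mm, with about 24 N vertical.
3. **Up-arrow key:** pressed with the lid shut, to about 5.1 mm, with about 37 N.
4. **Round mode key:** pressed with the lid shut, to about 5.2 mm, with about 41 N. This was the hardest push, and only the fingertips were touching.

I never touched the print key.

**Last checks:**
- In the final pictures the lid's front corners lie within about 2 px of where a shut lid should be, which is close to the roughly 1 px error of my pose fit.
- By eye, all four keys look up, and the bottle, tip rack and cell box look unmoved; I did not measure these.
- The gripper was about 150 mm clear of the keys, and the force reading was near zero (about 1.5 N, close to the sensor's noise).
- No check failed. I judged key travel from the tool position and force, because the joint values cannot be read directly.

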